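Put the decorating tools back on the basement rack

ROBOT

A 7-joint arm with a two-finger parallel gripper is mounted at the origin on the work surface. World frame = base frame: x ahead of the robot, y to its left, z up, the work surface at z = 0. Lengths are in m, angles in rad, forces in N, time in s.
With the tool pointing down it reaches from about 0.425 to 0.925 m from the base axis. Payload 6.8 kg.
Tool frame: the origin (TCP) lies at the very end of the fingers, on their centre line; the grasp point (between the pads) lies 19 mm behind it; z points along the fingers, y is the line along which they close (so a half turn about z gives the same grasp; the last joint's range is limited). The gripper opens to 85 mm and grips with 20 to 120 N. Pads are 22 mm wide; open, the fingers measure 114 mm over their backs; the gripper's body (76 mm by 85 mm) begins 54 mm behind the grasp point. The pads swing forward as they close: fully open they stand 13 mm farther back than shut.
Start: joints at [-1.362, 0.477, 0.022, 1.555, -0.011, 1.109, -0.083], TCP at [0.21, 0.641, 0.231] pointing down, gripper open.
Joint ranges: [-2.96, 2.96], [-0.34, 2.1], [-1.41, 1.46], [0.24, 2.44], [-1.37, 4.51], [0.17, 1.92], [-2.96, 2.96]. Speed limits (rad/s): [2.39, 2.39, 3.14, 3.14, 3.14, 3.14, 3.14].

INTERFACE

Orientations are given as a unit quaternion [w, x, y, z].
In Python, from station import bot gives the robot as it stands.
- The arm moves only by the tool run_rows, called after "Request:" in YAML: its name, and indented under it one key for each argument. Schema: {"type":"object","properties":{"ticks":{"type":"array","items":{"type":"array","prefixItems":[{"type":"array","items":{"type":"number"},"minItems":3,"maxItems":3},{"type":"number"},{"type":"number"}],"minItems":3,"maxItems":3},"minItems":1,"maxItems":20},"grip_n":{"type":"number"},"only":{"type":"string"},"quiet":{"type":"boolean"},"lines":{"type":"string"}},"required":["ticks"],"additionalProperties":false}. ticks is a list of rows, 1 to 20 of them, each written [[dx, dy, dz], turn, opening]: dx, dy, dz in m, then a turn about the tool's z in rad, then the opening from 0.0 (shut) to 1.0 (fully open); each row shifts and turns the commanded pose from where the row before left it, along the tool's axes as they then stand; what a row does not reach is not made up. A row lasts 1/10 s, in which the tool goes at most 0.05 m and 0.15 rad, less where a joint would pass 70% of its speed; a pose out of reach is approached as far as the arm can. The fingers move at their own pace and stop on an object; grip_n is the grip in N (left out, the last holds). Time passes only in rows, so rows that do not move let the fingers close. The tool returns the time, the measured TCP pose, the force, the opening and the grip force at its end. only (a regular expression) keeps the lines of the reply that match it, lines (a string "A,B") keeps lines A to B, and quiet returns only ok. Input that does not fit is refused with a message, and nothing moves.
- bot.get_obs(): the state, without advancing time (a new reading comes with each control period).
- bot.read_camera(name): name is "scene" or "side" or "wrist"; returns the picture (400x640x3 uint8, blue, green, red); there is no depth.
- bot.camera_info(name): a dict with "vertical_fov" (degrees; the focal length in pixels is half the picture's height over the tangent of half this angle, whatever the lens; pixels are square), "cx", "cy" (the principal point, pixels), "k1" (the pictures are not rectified: a ray, as slopes to the right and down, at radius r is drawn at 1 + k1 r^2 times it, then the intrinsics apply), "view" (4x4, takes a point from world to camera coordinates); the wrist camera has in their place "hand_eye" (4x4, takes a point from camera to tool coordinates, whose origin is the TCP and whose axes are the flange's). Camera axes: x right, y up, looking along -z (the intrinsics and any distortion apply to the point x, -y, -z); pixel columns grow to the right and rows downward; lengths in m; the calibration is good to about 2 mm. A picture is of the moment at which its call begins: read the wrist's pose just before it. camera_info takes no time and is no camera call.
- bot.hand_in(): hands the job in; it is judged then, once.
The state is a dict: "t": time; "q": joint angles; "joint_vel": joint speeds; "joint_torque": joint torques, N m; "eef_pos": TCP position; "tool_rot": TCP orientation; "contact_force": force on the tool from outside, world axes, zero at the start; "torque": the same for the moment, N m; "gripper_width": opening from 0.0 (shut) to 1.0 (fully open); "grasp_force": force on a finger pad.
Only numpy, scipy, OpenCV 4.12 (cv2) and the standard library are available. Lean on these libraries where they do the work, as an engineer would, in place of code of your own. Each camera call takes 0.05 s, during which the arm holds its last target. There are 200 camera calls.

TASK

Put the decorating tools away: hang the filling knife, which stands in the pocket box, by the eye in its handle on the free hook of the rack, blade down, and press the handle of the loose paint brush fully home into both spring clips on the batten. Do not knock over or shove the jars, bottles and tins, leave the other two tools in their pockets, and do not knock the tools already hanging.

Things in the scene. Friction and masses are not known exactly. Their poses are not given: they have to be found in the camera images.
- knife: Filling knife, 110 g, 191 mm long, standing blade down in the pocket box, leaning up to 12 degrees; the only tool there with a flat handle and an eye. Origin: middle of blade edge; z up along the tool, y across its width, x through its thickness; both faces alike. Blade 3 mm thick, 56 mm wide at the edge, 32 at z = 72. Straight wooden handle from z = 67 to 191, 32 mm wide (y), 15 mm thick (x).
- knife_eye (a point): Centre of the round eye through the knife's handle: 18 mm diameter, axis along the knife's x, 173 mm above the blade edge, 18 mm below the handle end.
- hook: Free hook of the rack, fixed: a dark steel plate 22 x 34 mm with a straight round prong, 8 mm diameter, 60 mm long, leaving the rail along the hook's -x (robot side) and rising at 15 degrees. Origin: root of the prong at the rail's front face, 212.5 mm above the table; x points into the rail, z up. Three like hooks stand 115 mm apart in any order; the free one has nothing on it.
- hook_tip (a point): Tip end of the free prong's centre line, 58 mm in front of the rail and 228 mm above the table.
- rack: Wooden rack, fixed: a rail 370 mm long (y), 18 mm thick, its top 230 mm above the table, on two posts and a foot plank reaching back 100 mm (+x); only the hooks and what hangs on them stick out in front. Origin: on the table under the middle of the rail's front face. A small trowel and a hand brush, up to 58 mm wide, hang from the other two hooks down to 50 mm above the bench and can swing.
- pocket_box: Open plywood box 74 (x) x 144 (y) x 100 mm high, fixed, walls 4 mm: a row along y of five pockets, each 66 x 24 mm inside with its floor at 4 mm. Origin under its centre. Three tools stand in the first, third and fifth pockets, 56 mm apart, in any order, their widths along the box's x.
- scraper: Scraper with a round wooden handle ending in a ball, 178 mm long, standing in a pocket of the box; no eye. Leave it. Origin at its lower edge, z along it.
- wire_brush: Wire brush with a plain straight handle 22 x 13 mm, 178 mm long, standing in a pocket of the box; no eye. Leave it. Origin at its lower end, z along it.
- brush: Paint brush, 70 g, lying flat on the bench. Round wooden handle, 18 mm diameter, from x = -85 to +65 mm, then a steel ferrule 40 mm wide, 18 mm thick to x = 95 and bristles to x = 140 mm. Origin: on the underside below the handle; handle axis along x at z = 9 mm; z up as it lies. It balances at about x = +24 mm.
- clips: Wooden batten 190 (x) x 50 (y) x 18 mm high, fixed, with two steel spring clips, 70 mm apart along x. Origin under its centre, z up. Each clip: two sprung jaws, 16 mm long, with a flared mouth 28 mm wide at its top, 47 mm above the bench, narrowing to a 14 mm throat at 38 mm that spreads as the handle is pushed down and closes over it. The brush may point either way.
- clip_a (a point): Centre of the seat of the clip at x = -35 mm of the batten: where the brush handle's axis lies when home, 31 mm above the bench. Laid on the mouths, the handle rests with its axis about 44 mm above the bench; pushing it home takes about 8 to 15 N in all.
- clip_b (a point): The same for the clip at x = +35 mm.
- jar: Glass jar with yellow lid, 72 mm diameter, 105 mm high, near the robot; origin at its foot. Leave it.
- small_jar: Small glass jar with steel lid, 56 mm diameter, 70 mm high, near the robot; origin at its foot. Leave it.
- bottle: White bottle with red cap, 60 mm diameter, 170 mm high, at the side; origin at its foot. Leave it.
- amber_bottle: Amber bottle, 48 mm diameter, 110 mm high, at the side; origin at its foot. Leave it.
- wax_tin: Flat aluminium tin, 50 mm diameter, 22 mm high; origin at its foot. Leave it.
- tack_tin: Flat brass tin, 50 mm diameter, 26 mm high; origin at its foot. Leave it.
- trowel (a joint): Swing of the hanging trowel about its hook, rad, 0 at rest.
- whisk (a joint): Swing of the hanging hand brush about its hook, rad, 0 at rest.

How it is judged:
At the end, for the whole second after the job is handed in: Knife hanging (slight swing allowed) on the free hook, prong through its eye (eye 6 to 56 mm in front of the rail, within 12 mm of the prong sideways), blade down within 25 degrees. Brush home and still, handle axis within 3.5 mm of both clip seats, the handle itself (not the ferrule) in both clips (x of knife_eye in the frame of hook between -0.056 and -0.006 m and y of knife_eye in the frame of hook between -0.012 and 0.012 m and z of knife_eye in the frame of hook between -0.012 and 0.016 m and angle between knife's own z axis and vertical below 0.44 rad and linear speed of knife below 0.4 m/s and y of clip_a in the frame of brush between -0.0035 and 0.0035 m and z of clip_a in the frame of brush between 0.0055 and 0.0125 m and y of clip_b in the frame of brush between -0.0035 and 0.0035 m and z of clip_b in the frame of brush between 0.0055 and 0.0125 m and x of clip_a in the frame of brush between -0.083 and 0.062 m and x of clip_b in the frame of brush between -0.083 and 0.062 m and linear speed of brush below 0.03 m/s); the robot touches nothing.
It fails at once if a jar, bottle or tin is knocked over or shoved more than 40 mm (angle between any of jar, small_jar, bottle, amber_bottle, wax_tin, tack_tin's own z axis and vertical above 0.6 rad or distance of any of jar, small_jar, bottle, amber_bottle, wax_tin, tack_tin from where it was at the start of the episode above 0.04 m).
It fails at once if one of the other two tools is lifted out of its pocket (height (world z) of any of scraper, wire_brush above 0.04 m).
It fails at once if a hanging tool is knocked so that it swings more than 25 degrees (value of joint any of trowel, whisk above 0.44 rad or value of joint any of trowel, whisk below -0.44 rad).
It also fails if it takes over 72 s, if anything falls off the work surface, if the arm or the gripper's body presses on something with over 40 N, if the wrist force passes 120 N, or if a joint passes its speed limit or range.

## Working session

There is one attempt and no reset: what is moved stays moved. The work goes in short steps, Python scripts to look and compute and a tool call to move; the robot and the scene stay as the last step left them, time stands still between calls to the robot, and variables do not carry over. Pictures are saved under pics/ and viewed, at most 10 in all, crops included, and the job is handed in when it is done.

```bash
ls; mkdir -p pics; cat > h.py <<'E'
import numpy as np, cv2
from station import bot
from scipy.spatial.transform import Rotation as R
def rot(q): return R.from_quat([q[1],q[2],q[3],q[0]]).as_matrix()
def cam(name):
    i=bot.camera_info(name); f=200/np.tan(np.radians(i['vertical_fov'])/2)
    if name=='wrist':
        o=bot.get_obs(); T=np.eye(4); T[:3,:3]=rot(o['tool_rot']); T[:3,3]=o['eef_pos']; c2w=T@np.array(i['hand_eye'])
    else: c2w=np.linalg.inv(np.array(i['view']))
    return dict(f=f,cx=i['cx'],cy=i['cy'],k1=i['k1'],c2w=c2w)
def ray(c,u,v):
    K=np.array([[c['f'],0,c['cx']],[0,c['f'],c['cy']],[0,0,1.]])
    p=cv2.undistortPoints(np.array([[[u,v]]],float),K,np.array([c['k1'],0,0,0.]))[0,0]
    d=c['c2w'][:3,:3]@np.array([p[0],-p[1],-1]); return c['c2w'][:3,3],d/np.linalg.norm(d)
def plane(c,u,v,z):
    o,d=ray(c,u,v); return o+d*(z-o[2])/d[2]
def proj(c,P):
    p=np.linalg.inv(c['c2w'])@np.append(P,1); x,y=p[0]/-p[2],-p[1]/-p[2]; s=1+c['k1']*(x*x+y*y)
    return np.array([c['cx']+c['f']*x*s,c['cy']+c['f']*y*s])
def tri(rays):
    A=0;b=0
    for o,d in rays:
        M=np.eye(3)-np.outer(d,d);A=A+M;b=b+M@o
    P=np.linalg.solve(A,b); return P,[np.linalg.norm(np.cross(P-o,d)) for o,d in rays]
E
python3 - <<'E'
from h import *
for n in('scene','side','wrist'):
    c=cam(n); im=bot.read_camera(n); cv2.imwrite(f'pics/{n}0.png',im)
    print(n,c['f'],c['cx'],c['cy'],c['k1'],c['c2w'].round(3).tolist())
o=bot.get_obs();print(o)
E
```

```text
pics
station.py
scene 454.5913254309532 315.99919619663575 206.91013064256356 -0.05749008480698593 [[0.889, -0.358, 0.285, 0.888], [0.457, 0.68, -0.574, -0.704], [0.012, 0.64, 0.768, 1.077], [0.0, 0.0, 0.0, 1.0]]
side 437.88749571345915 316.94274458633237 191.50637856600824 -0.11427340512147863 [[0.987, 0.085, -0.135, 0.395], [-0.159, 0.616, -0.772, -0.899], [0.018, 0.783, 0.621, 0.877], [0.0, 0.0, 0.0, 1.0]]
wrist 299.2956622951555 316.3670369973443 197.5393854206131 -0.024299687964843292 [[0.311, -0.903, -0.298, 0.133], [0.95, 0.295, 0.099, 0.666], [-0.001, -0.314, 0.949, 0.374], [0.0, 0.0, 0.0, 1.0]]
{'t': 0.15, 'q': array([-1.36204421,  0.47761126,  0.0223414 ,  1.55618792, -0.01148187,
        1.10930923, -0.08309788]), 'joint_vel': array([ 0.00025797, -0.0005225 , -0.00032427, -0.00291653, -0.00057695,
        0.00048498, -0.00031652]), 'joint_torque': array([ 2.42861541e-03, -5.96922684e+01,  1.61009118e+00, -2.81492078e+01,
        1.26421810e-02,  6.56915290e-03,  1.13603062e-05]), 'eef_pos': array([0.21018265, 0.64097542, 0.23056366]), 'tool_rot': array([-5.46264058e-05,  1.57747818e-01,  9.87479187e-01, -6.91628242e-04]), 'contact_force': array([ 0.92059195, -1.04856343, -1.19616076]), 'torque': array([ 0.02829518,  0.00890214, -0.06472954]), 'grasp_force': 0.0, 'gripper_width': 0.998832207276704}
```

View pics/scene0.png

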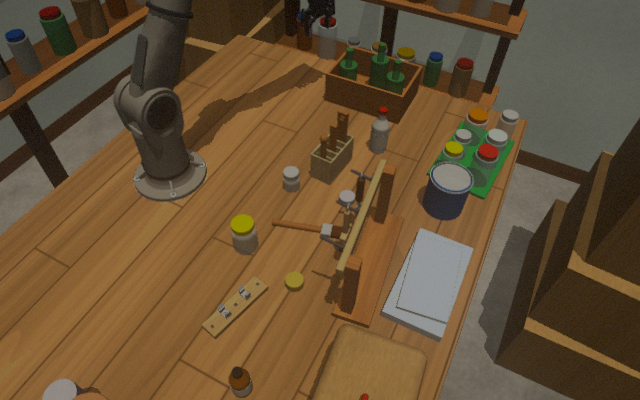

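View pics/side0.png

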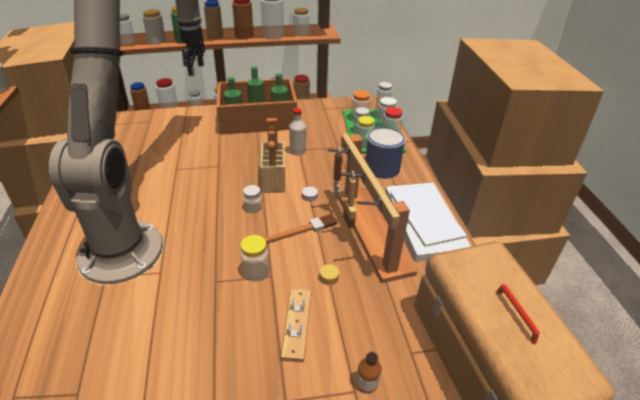

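The scene view shows the box at (332,155), brush (275,222)-(350,235), clips (222,311)/(244,292), and rack (365,230). The side view shows the box at (272,165), brush (265,240)-(335,222), clips (297,305)/(294,330), and an apparently free prong near (370,202).

```bash
python3 - <<'E'
from h import *
s=cv2.imread('pics/scene0.png');d=cv2.imread('pics/side0.png')
def crop(im,x,y,w,h): return cv2.resize(im[y:y+h,x:x+w],(400,300),interpolation=cv2.INTER_CUBIC)
out=np.vstack([np.hstack([crop(s,300,105,80,60),crop(s,310,150,120,90)]),np.hstack([crop(d,232,110,100,75),crop(d,310,125,120,90)])])
cv2.imwrite('pics/crop1.png',out)
a,b=crop(s,190,265,100,75),crop(d,260,280,100,75)
E
```

```text
(no output)
```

View pics/crop1.png

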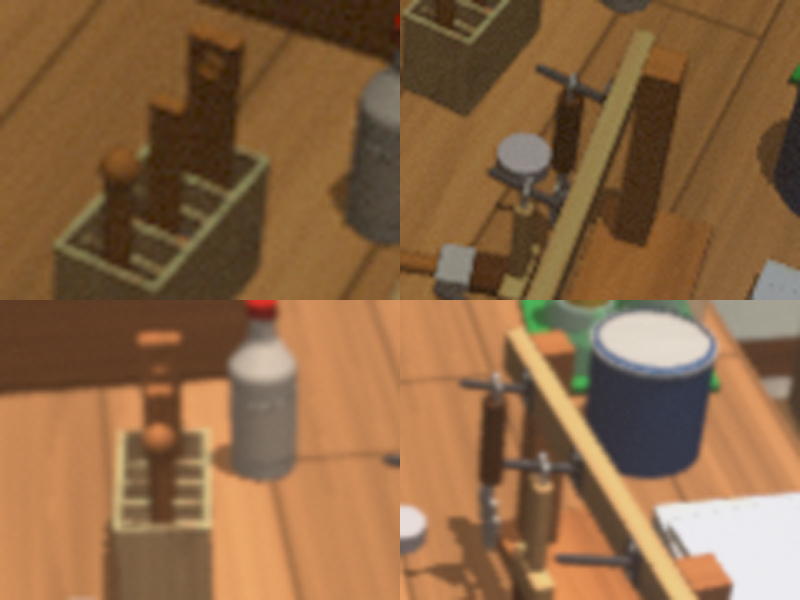

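The knife with the eye is in the far (+y) pocket, eye at scene (342,117), side (271.5,127.5). The free prong is the nearest one in the side view, tip (357,203), root (382,204).

```bash
python3 - <<'E'
from h import *
S,D=cam('scene'),cam('side')
np.set_printoptions(precision=4,suppress=True)
print('eye',tri([ray(S,342,117.4),ray(D,271.5,127.5)]))
print('tip',plane(D,357.4,203,.228),'root',plane(D,382,203.9,.2125))
print('tips others',plane(D,328.5,152,.228),plane(D,342,174.3,.228))
print('tips scene',plane(S,351.5,170.5,.228),plane(S,337,201.5,.228))
print('brush end',plane(S,274,222,.009),plane(D,265,240,.009))
print('ferr',plane(S,322,231,.012),plane(D,312,227,.012))
print('clips',plane(S,222,312,.045),plane(S,245,293,.045),plane(D,294,328,.045),plane(D,297,304,.045))
print('batten ends',plane(S,208,332,.018),plane(S,263,281,.018),plane(D,293,357,.018),plane(D,300,291,.018))
print('jar',plane(S,243,224,.105),plane(D,255,244,.105),'sj',plane(S,291,172,.07),plane(D,252,190,.07))
print('bottle',plane(S,383,112,.17),plane(D,297,113,.17),'wax',plane(S,347,196,.022),plane(D,310,193,.022),'tack',plane(S,294,280,.026),plane(D,329,272,.026),'amb',plane(D,372,357,.11))
# box top corners scene z=.1
for u,v in((55,243),(155,290),(268,157),(150,150)):print('boxS',plane(S,300+u/5,105+v/5,.1))
for u,v in((114,525),(212,525),(210,430),(120,430)):print('boxD',plane(D,232+u/4,110+(v-300)/4,.1))
E
```

```text
eye (array([0.4565, 0.3372, 0.1651]), [np.float64(0.0027090589245953923), np.float64(0.002709058924595328)])
tip [ 0.6222 -0.1476  0.228 ] root [ 0.685  -0.1411  0.2125]
tips others [0.5942 0.0727 0.228 ] [ 0.6096 -0.0323  0.228 ]
tips scene [0.5981 0.0838 0.228 ] [ 0.6105 -0.0301  0.228 ]
brush end [ 0.4077 -0.0163  0.009 ] [ 0.405  -0.0162  0.009 ]
ferr [0.5501 0.0184 0.012 ] [0.5428 0.0151 0.012 ]
clips [ 0.4537 -0.3441  0.045 ] [ 0.4753 -0.2723  0.045 ] [ 0.4485 -0.3379  0.045 ] [ 0.4633 -0.2739  0.045 ]
batten ends [ 0.4427 -0.3961  0.018 ] [ 0.4875 -0.2081  0.018 ] [ 0.4391 -0.393   0.018 ] [ 0.4778 -0.2155  0.018 ]
jar [ 0.3803 -0.123   0.105 ] [ 0.3784 -0.1244  0.105 ] sj [0.3819 0.137  0.07  ] [0.3801 0.1374 0.07  ]
bottle [0.5599 0.4212 0.17  ] [0.5497 0.4093 0.17  ] wax [0.561  0.1679 0.022 ] [0.5582 0.1591 0.022 ] tack [ 0.5618 -0.1709  0.026 ] [ 0.5581 -0.1718  0.026 ] amb [ 0.5856 -0.4704  0.11  ]
boxS [0.4129 0.2104 0.1   ]
boxS [0.486  0.2023 0.1   ]
boxS [0.4971 0.346  0.1   ]
boxS [0.4269 0.3162 0.1   ]
boxD [0.4117 0.2138 0.1   ]
boxD [0.4864 0.2036 0.1   ]
boxD [0.4986 0.3404 0.1   ]
boxD [0.4245 0.3505 0.1   ]
```

Request:
run_rows:
  ticks:
    - [[-0.0353,-0.0274,-0.011],0,1]
    - [[-0.0353,-0.0274,-0.011],0,1]
    - [[-0.0353,-0.0274,-0.011],0,1]
    - [[-0.0353,-0.0274,-0.011],0,1]
    - [[-0.0353,-0.0274,-0.011],0,1]
    - [[-0.0353,-0.0274,-0.011],0,1]
    - [[-0.0353,-0.0274,-0.011],0,1]
    - [[-0.0353,-0.0274,-0.011],0,1]
    - [[-0.0353,-0.0274,-0.011],0,1]
    - [[-0.0353,-0.0274,-0.011],0,1]
    - [[0,0,0],0.148,1]
    - [[0,0,0],0.148,1]
    - [[0,0,0],0.148,1]
    - [[0,0,0],0.148,1]
    - [[0,0,0],0.148,1]
    - [[0,0,0],0.148,1]
    - [[0,0,0],0.148,1]
    - [[0,0,0],0.148,1]
    - [[0,0,0],0.148,1]
    - [[0,0,0],0,1]

```text
t: 2.15
eef_pos: [0.4601, 0.271, 0.3411]
tool_rot: [-0.0, 0.735, 0.679, -0.0]
contact_force: [-0.7, -0.2, 1.1]
gripper_width: 1.004
grasp_force: 0.0
```

```bash
cat >> h.py <<'E'
def yaw():
    o=bot.get_obs(); M=rot(o['tool_rot']); return o['eef_pos'],np.degrees(np.arctan2(M[1,1],M[0,1])),M
def shot(name,f):
    c=cam(name); im=bot.read_camera(name); cv2.imwrite(f'pics/{f}.png',im); np.save(f'pics/{f}.npy',c,allow_pickle=True); return c,im
def lc(f): return np.load(f'pics/{f}.npy',allow_pickle=True).item()
E
python3 -c "
from h import *
print(yaw()); shot('wrist','w1')"
```

```text
(array([0.46012835, 0.27102917, 0.34105913]), np.float64(-4.534854968377803), array([[ 7.90654035e-02,  9.96869354e-01, -3.90679876e-04],
       [ 9.96869365e-01, -7.90655346e-02, -3.32323905e-04],
       [-3.62172830e-04, -3.63181476e-04, -9.99999868e-01]]))
```

View pics/w1.png

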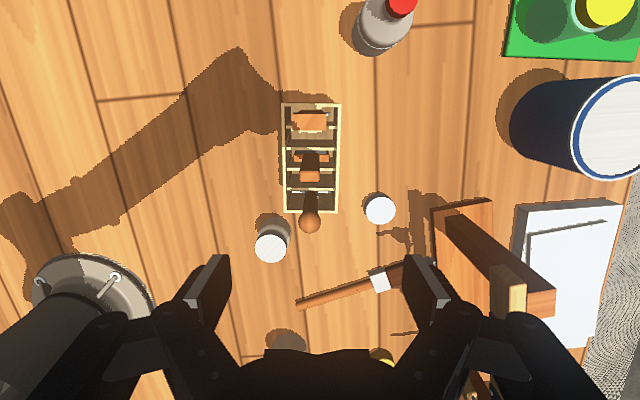

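Wrist view: box from (283,103) to (340,213), knife end at (310,121) in the top pocket, wax tin (380,210), small jar (270,245), brush (300,303)-(400,270). Zoom on the knife.

```bash
python3 -c "
from h import *
im=cv2.imread('pics/w1.png')[95:155,270:350]
cv2.imwrite('pics/w1c.png',cv2.resize(im,(800,600),interpolation=cv2.INTER_CUBIC))"
```

```text
(no output)
```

View pics/w1c.png

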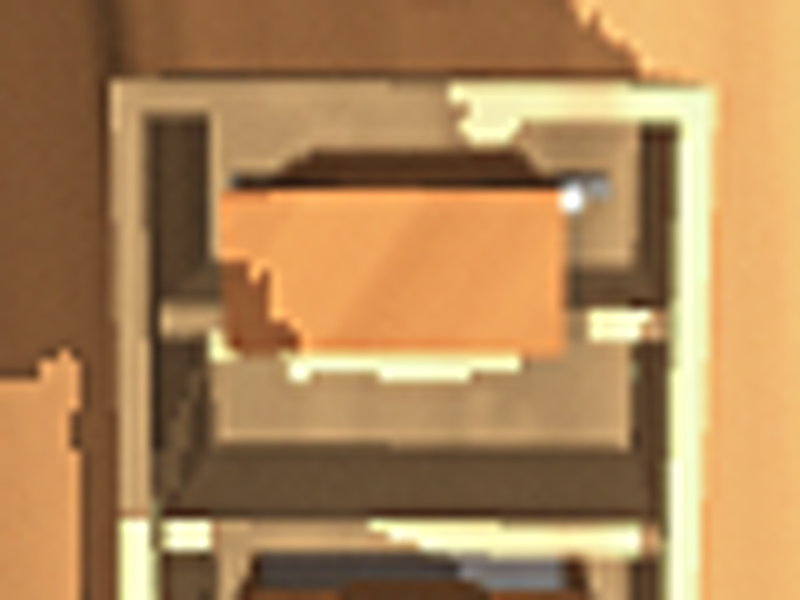

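```bash
python3 - <<'E'
from h import *
np.set_printoptions(precision=4,suppress=True)
c=lc('w1');S,D=cam('scene'),cam('side')
print(c['c2w'][:3,3])
for u,v in((292.2,113.7),(326.7,113.7),(326.7,130.5),(292.2,130.3)): print(plane(c,u,v,.19))
print('ctr',plane(c,309.4,122,.19))
for u,v in((281.2,103),(341.7,103.8)): print('box',plane(c,u,v,.1))
# blade corners visible (depth unknown, near floor)
print('blade end',plane(c,331,113.5,.03), plane(c,293.5,113.4,.05))
for z in(.18,.19): print(proj(S,plane(c,309.4,122,z)),proj(D,plane(c,309.4,122,z)))
E
```

```text
[0.4655 0.3512 0.4846]
[0.4416 0.3397 0.19  ]
[0.4743 0.3371 0.19  ]
[0.4732 0.3214 0.19  ]
[0.44   0.3243 0.19  ]
ctr [0.4572 0.3307 0.19  ]
box [0.4221 0.3499 0.1   ]
box [0.4961 0.3431 0.1   ]
blade end [0.4853 0.3292 0.03  ] [0.4321 0.3345 0.05  ]
[341.576  115.8132] [271.1347 123.817 ]
[341.9301 113.1491] [271.0679 120.9485]
```

Request:
run_rows:
  ticks:
    - [[0.03,-0.0038,0.03],0,1]
    - [[0.0293,-0.0038,0.03],0,1]
    - [[0,0,0.045],0,1]
    - [[0,0,0.045],0,1]
    - [[0,0,0.025],0,1]
    - [[0,0,0.02],0,1]
    - [[0,0,0],0,1]
    - [[0,0,0],0,0]
    - [[0,0,0],0,0]
    - [[0,0,0],0,0]
    - [[0,0,0],0,0]
    - [[0,0,0],0,0]
    - [[0,0,0],0,0]
    - [[0,0,0],0,0]
  grip_n: 60

```text
t: 3.6
eef_pos: [0.4579, 0.3314, 0.1476]
tool_rot: [-0.0, 0.734, 0.679, 0.001]
contact_force: [-1.0, -0.4, 6.1]
gripper_width: 0.368
grasp_force: 59.3
```

Request:
run_rows:
  ticks:
    - [[0,0,-0.01],0,0]
    - [[0,0,-0.02],0,0]
    - [[0,0,-0.04],0,0]
    - [[0,0,-0.04],0,0]
    - [[0,0,-0.02],0,0]
    - [[-0.02,0.005,0],0,0]
    - [[-0.042,0.0096,0],0,0]
    - [[-0.042,0.0096,0],0,0]
    - [[-0.042,0.0096,0],0,0]
    - [[-0.042,0.0096,0],0,0]
    - [[-0.042,0.0096,0],0,0]
    - [[-0.042,0.0096,0],0,0]
    - [[-0.042,0.0096,0],0,0]
    - [[-0.042,0.0096,0],0,0]
    - [[-0.042,0.0096,0],0,0]
    - [[-0.042,0.0096,0],0,0]
    - [[-0.042,0.0096,0],0,0]
    - [[0,0,0],0,0]

```text
t: 5.4
eef_pos: [0.5279, -0.1664, 0.2761]
tool_rot: [0.001, 0.738, 0.675, -0.002]
contact_force: [-0.3, 0.8, -0.6]
gripper_width: 0.366
grasp_force: 60.7
```

Request:
run_rows:
  ticks:
    - [[0,0,0],0.1475,0]
    - [[0,0,0],0.1475,0]
    - [[0,0,0],0.1475,0]
    - [[0,0,0],0.1475,0]
    - [[0,0,0],0.1475,0]
    - [[0,0,0],0.1475,0]
    - [[0,0,0],0.1475,0]
    - [[0,0,0],0.1475,0]
    - [[0,0,0],0.1475,0]
    - [[0,0,0],0.0445,0]
    - [[0,0,0.039],0,0]
    - [[0,0,0.039],0,0]
    - [[0,0,0],0,0]
    - [[0,0,0],0,0]

```text
t: 6.8
eef_pos: [0.5291, -0.1588, 0.1984]
tool_rot: [0.0, 0.998, 0.06, -0.001]
contact_force: [0.2, 0.6, -1.0]
gripper_width: 0.367
grasp_force: 60.6
```

```bash
python3 - <<'E'
from h import *
print(yaw()[:2])
_,w=shot('wrist','w2');_,s=shot('scene','s2');_,d=shot('side','d2')
def crop(im,x,y,w,h): return cv2.resize(im[y:y+h,x:x+w],(400,300),interpolation=cv2.INTER_CUBIC)
c=cam('side'); S=cam('scene')
p=proj(c,np.array([.6,-.15,.2])).astype(int);q=proj(S,np.array([.6,-.15,.2])).astype(int);print(p,q)
a=np.hstack([crop(s,q[0]-80,q[1]-60,160,120),crop(d,p[0]-70,p[1]-52,140,105)])
cv2.imwrite('pics/c2.png',np.vstack([a,np.hstack([crop(w,0,0,640,400)[:, :400],crop(w,200,150,240,180)])]))
E
```

```text
(array([ 0.52911856, -0.15877905,  0.19835512]), np.float64(-83.13409199142752))
[347 213] [310 241]
```

View pics/c2.png

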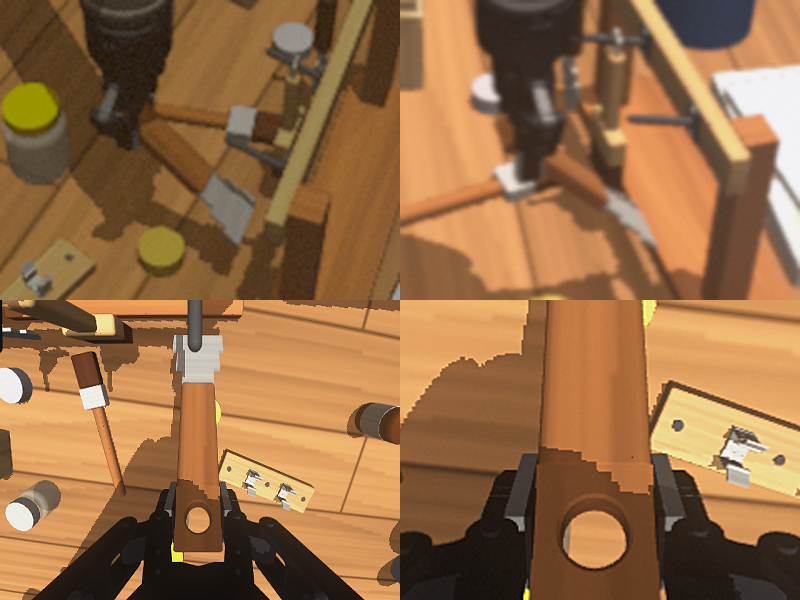

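The wrist view shows the knife swung in the grip, blade forward toward the rail (eye at about (316,293), blade edge about row 47). The prong lies directly ahead, well aligned. First let it swing back: lighten the grip and wait.

```bash
cat > tilt.py <<'E'
import sys
from h import *
f=sys.argv[1]
c,im=shot('wrist',f)
o=bot.get_obs();M=rot(o['tool_rot']);T=np.eye(4);T[:3,:3]=M;T[:3,3]=o['eef_pos']
t2c=lambda p:proj(c,(T@np.append(p,1))[:3])
# predicted rows of blade edge and eye for each tilt (blade towards tool +x positive), pivot 12mm below eye
for a in range(-20,75,10):
    r=np.radians(a); ax=np.array([np.sin(r),0,np.cos(r)]); P=np.array([0,0,-.019+float(sys.argv[2]) if len(sys.argv)>2 else -.019])
    print(a,'edge',t2c(P+.161*ax).round(0),'eye',t2c(P-.012*ax).round(0),'hend',t2c(P+.094*ax).round(0))
g=cv2.cvtColor(im,cv2.COLOR_BGR2HSV)
print([tuple(int(x) for x in g[v,316]) for v in range(20,330,10)])
E
```

Request:
run_rows:
  ticks:
    - [[0,0,0],0,0]
    - [[0,0,0],0,0]
    - [[0,0,0],0,0]
    - [[0,0,0],0,0]
    - [[0,0,0],0,0]
    - [[0,0,0],0,0]
  grip_n: 20

```text
t: 7.55
eef_pos: [0.5301, -0.1583, 0.1983]
tool_rot: [-0.0, 0.998, 0.06, -0.0]
contact_force: [0.5, 0.3, -0.9]
gripper_width: 0.36
grasp_force: 60.6
```

```bash
python3 tilt.py w3
```

```text
-20 edge [316. 238.] eye [316. 280.] hend [316. 247.]
-10 edge [316. 211.] eye [316. 284.] hend [316. 227.]
0 edge [316. 183.] eye [316. 289.] hend [316. 207.]
10 edge [316. 156.] eye [316. 292.] hend [316. 187.]
20 edge [316. 127.] eye [316. 295.] hend [316. 168.]
30 edge [316.  98.] eye [316. 298.] hend [316. 149.]
40 edge [316.  66.] eye [316. 299.] hend [316. 130.]
50 edge [316.  32.] eye [316. 300.] hend [316. 112.]
60 edge [316.  -6.] eye [316. 300.] hend [316.  95.]
70 edge [317. -50.] eye [316. 299.] hend [316.  80.]
[(13, 32, 97), (12, 26, 98), (10, 23, 98), (13, 23, 99), (12, 25, 103), (9, 58, 57), (21, 21, 199), (21, 20, 200), (21, 19, 212), (11, 86, 133), (13, 160, 203), (12, 164, 202), (13, 166, 203), (13, 165, 203), (13, 166, 201), (13, 167, 203), (13, 167, 201), (13, 167, 202), (13, 169, 201), (13, 167, 201), (13, 169, 201), (13, 167, 200), (12, 167, 200), (12, 165, 110), (12, 169, 115), (13, 170, 108), (14, 148, 212), (15, 143, 228), (14, 145, 220), (14, 152, 207), (13, 170, 111)]
```

Request:
run_rows:
  ticks:
    - [[0,0,0],0,0.3]
    - [[0,0,0],0,0.3]
    - [[0,0,0],0,0.3]
    - [[0,0,0],0,0.3]
  grip_n: 20

```text
t: 8.0
eef_pos: [0.5301, -0.1584, 0.1983]
tool_rot: [-0.0, 0.998, 0.06, -0.0]
contact_force: [0.2, 0.3, -1.0]
gripper_width: 0.365
grasp_force: 60.6
```

```bash
python3 tilt.py w4 | tail -1
```

```text
[(9, 33, 102), (13, 30, 101), (12, 26, 100), (4, 20, 102), (15, 26, 100), (11, 70, 58), (20, 23, 200), (23, 20, 201), (21, 19, 213), (11, 87, 132), (13, 160, 205), (13, 164, 202), (12, 164, 204), (13, 164, 202), (13, 166, 204), (13, 167, 203), (13, 167, 203), (13, 171, 200), (12, 167, 200), (13, 167, 201), (13, 171, 200), (13, 169, 199), (13, 171, 198), (12, 171, 106), (13, 163, 116), (12, 171, 109), (14, 147, 212), (15, 145, 227), (15, 147, 218), (14, 149, 207), (13, 170, 111)]
```

```bash
python3 - <<'E'
from h import *
np.set_printoptions(precision=4,suppress=True)
c=lc('w2'); im=cv2.imread('pics/w2.png'); D=cam('side')
print('tip wrist',plane(c,313.5,60,.228), 'side',plane(D,357.5,203,.228), c['c2w'][:3,3])
cv2.imwrite('pics/w2c.png',np.hstack([cv2.resize(im[0:120,235:395],(800,600),interpolation=cv2.INTER_CUBIC)]))
s=cv2.imread('pics/s2.png');d=cv2.imread('pics/d2.png')
E
```

```text
tip wrist [ 0.6209 -0.1467  0.228 ] side [ 0.6224 -0.1476  0.228 ] [ 0.6083 -0.1493  0.3417]
```

View pics/w2c.png

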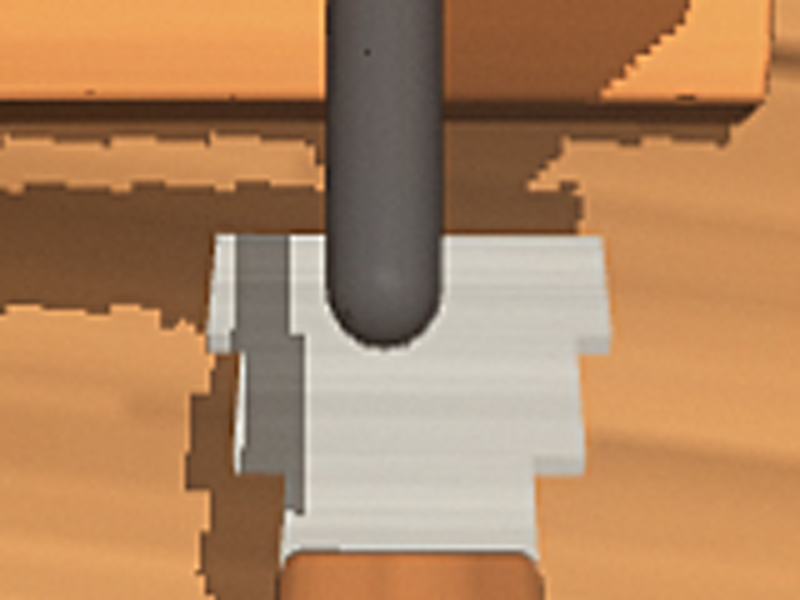

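Request:
run_rows:
  ticks:
    - [[-0.025,0,0],0,0]
    - [[-0.025,0,0],0,0]
    - [[0,0.022,0],0,0]
    - [[0,0.022,0],0,0]
    - [[0,0,-0.033],0,0]
    - [[0,0,-0.032],0,0]
    - [[0,0,-0.032],0,0]
    - [[0.035,0,0],0,0]
    - [[0.035,0,0],0,0]
    - [[0,0,0],0,0]
  grip_n: 60

```text
t: 9.05
eef_pos: [0.5596, -0.197, 0.2949]
tool_rot: [0.0, 0.998, 0.063, 0.001]
contact_force: [0.5, 0.9, -1.1]
gripper_width: 0.365
grasp_force: 60.8
```

Request:
run_rows:
  ticks:
    - [[0.013,0,-0.011],0,0]
    - [[0.012,0,-0.011],0,0]
    - [[0.01,0,-0.007],0,0]
    - [[0.01,0,-0.007],0,0]
    - [[0.01,0,-0.005],0,0]
    - [[0.01,0,-0.004],0,0]
    - [[0.01,0,-0.004],0,0]
    - [[0.01,0,-0.003],0,0]
    - [[0.01,0,-0.002],0,0]
    - [[0.01,0,-0.001],0,0]
    - [[0,0,0],0,0]

```text
t: 10.15
eef_pos: [0.6611, -0.1865, 0.35]
tool_rot: [0.0, 0.998, 0.061, 0.0]
contact_force: [-1.5, -0.8, 0.1]
gripper_width: 0.364
grasp_force: 61.2
```

```bash
python3 tilt.py w5 | tail -1
```

```text
[(15, 124, 237), (14, 125, 226), (13, 126, 219), (14, 130, 229), (15, 134, 228), (14, 146, 243), (14, 153, 237), (14, 154, 237), (14, 154, 239), (15, 156, 247), (15, 154, 241), (15, 156, 241), (15, 156, 241), (25, 90, 245), (26, 87, 245), (16, 47, 126), (14, 69, 92), (13, 161, 117), (13, 163, 116), (12, 166, 115), (12, 166, 114), (13, 168, 111), (13, 167, 110), (12, 161, 79), (12, 160, 78), (12, 169, 140), (12, 167, 127), (15, 143, 238), (12, 167, 75), (12, 167, 134), (12, 170, 132)]
```

Request:
run_rows:
  ticks:
    - [[0.009,0,0],0,0]
    - [[0.009,0,0],0,0]
    - [[0.009,0,0],0,0]
    - [[0.007,0,0],0,0]
    - [[0,0,0],0,0]

```text
t: 10.7
eef_pos: [0.6943, -0.1824, 0.3497]
tool_rot: [0.0, 0.998, 0.061, -0.0]
contact_force: [-2.9, -0.5, -0.3]
gripper_width: 0.36
grasp_force: 60.7
```

Request:
run_rows:
  ticks:
    - [[-0.01,0,0],0,0]
    - [[-0.02,0,0],0,0]
    - [[-0.04,0,0],0,0]
    - [[-0.04,0,0],0,0]
    - [[0,0,0],0,0]
    - [[0,0,0],0,0]

```text
t: 11.3
eef_pos: [0.5836, -0.196, 0.351]
tool_rot: [-0.001, 0.998, 0.06, 0.002]
contact_force: [0.1, 0.5, -1.8]
gripper_width: 0.366
grasp_force: 60.6
```

```bash
python3 tilt.py w6
python3 - <<'E'
from h import *
im=cv2.imread('pics/w6.png')
_,s=shot('scene','s6');_,d=shot('side','d6')
o=yaw()[0]; P=np.array([o[0],o[1],o[2]-.03])
def crop(im,x,y,w,h): return cv2.resize(im[y:y+h,x:x+w],(400,300),interpolation=cv2.INTER_CUBIC)
c=cam('side'); S=cam('scene'); p=proj(c,P).astype(int);q=proj(S,P).astype(int)
cv2.imwrite('pics/c6.png',np.vstack([np.hstack([crop(s,q[0]-80,q[1]-60,160,120),crop(d,p[0]-80,p[1]-60,160,120)]),np.hstack([crop(s,290,100,100,75),crop(im,160,100,320,240)])]))
E
```

```text
-20 edge [316. 237.] eye [315. 277.] hend [316. 246.]
-10 edge [316. 210.] eye [315. 282.] hend [316. 225.]
0 edge [316. 182.] eye [315. 286.] hend [316. 205.]
10 edge [316. 155.] eye [315. 290.] hend [316. 185.]
20 edge [316. 126.] eye [315. 293.] hend [316. 166.]
30 edge [316.  96.] eye [315. 295.] hend [316. 147.]
40 edge [316.  65.] eye [315. 297.] hend [316. 128.]
50 edge [316.  30.] eye [315. 298.] hend [315. 110.]
60 edge [315.  -8.] eye [315. 297.] hend [315.  93.]
70 edge [315. -52.] eye [315. 297.] hend [315.  78.]
[(15, 154, 241), (15, 154, 242), (15, 154, 242), (24, 98, 250), (27, 76, 246), (15, 140, 189), (14, 164, 238), (15, 145, 222), (15, 145, 220), (15, 145, 225), (15, 142, 232), (14, 146, 219), (16, 139, 231), (16, 141, 232), (15, 142, 230), (16, 133, 243), (16, 140, 233), (15, 141, 229), (14, 70, 88), (12, 158, 92), (14, 156, 90), (12, 159, 88), (13, 151, 76), (13, 157, 73), (12, 158, 71), (12, 167, 145), (12, 169, 130), (12, 170, 66), (12, 168, 149), (12, 169, 137), (12, 170, 129)]
```

View pics/c6.png

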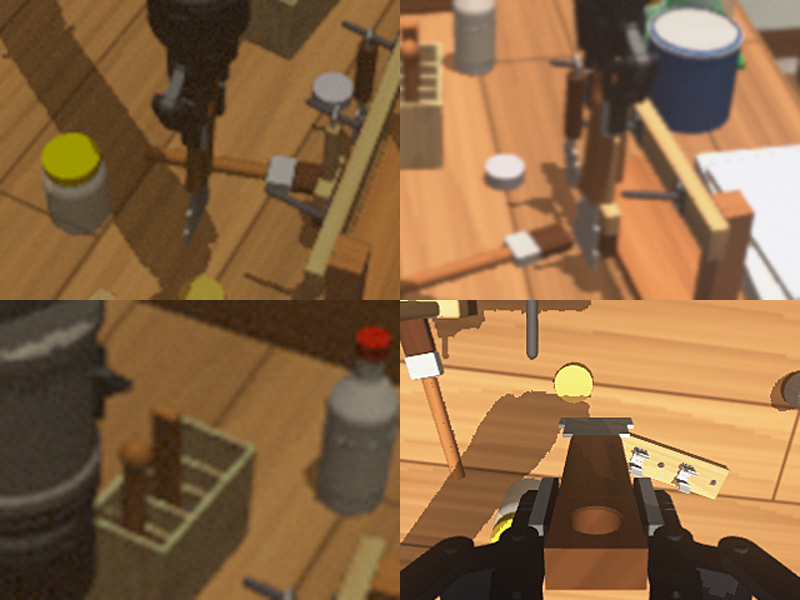

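The knife is upright again (blade edge row ~194, tilt about -4°), eye at (317.6,276), free prong's tip at (265.6,145.6); the other tools still stand in the box.

```bash
python3 - <<'E'
from h import *
np.set_printoptions(precision=4,suppress=True)
p,a,M=yaw(); c=lc('w6'); print(p,a)
for z in(.02,.025,.03,.035): print(z,proj(c,p+M@np.array([.0075,0,-z])))
tip=plane(c,265.6,145.6,.2275+.003); print('tip',tip)
D=cam('side')
for t in(tip,[.6224,-.1476,.228]): print('tool rel',M.T@(np.array(t)-p))
print(M)
E
```

```text
[ 0.5853 -0.1953  0.3504] -82.97698233605387
0.02 [314.9763 256.7658]
0.025 [314.907  262.2774]
0.03 [314.8326 268.1872]
0.035 [314.7528 274.5395]
tip [ 0.6188 -0.1465  0.2305]
tool rel [ 0.039  -0.0443  0.12  ]
tool rel [ 0.0425 -0.0428  0.1225]
[[ 0.9925  0.1223  0.0014]
 [ 0.1223 -0.9925  0.    ]
 [ 0.0014  0.0002 -1.    ]]
```

Request:
run_rows:
  ticks:
    - [[0,0,0.03],0,0]
    - [[0,0,0.045],0,0]
    - [[0,0,0.045],0,0]
    - [[0,0,0.034],0,0]
    - [[0,-0.02,0],0,0]
    - [[0,-0.0255,0],0,0]
    - [[0,0,0],0,0]
    - [[0,0,0],0,0]

```text
t: 12.25
eef_pos: [0.5796, -0.1502, 0.196]
tool_rot: [0.0, 0.998, 0.062, 0.0]
contact_force: [0.2, -1.2, -1.5]
gripper_width: 0.366
grasp_force: 60.7
```

```bash
python3 - <<'E'
from h import *
np.set_printoptions(precision=4,suppress=True)
p,a,M=yaw(); print(p,a)
c,im=shot('wrist','w7'); d=shot('side','d7')[1]
for t in([.6188,-.1465,.2285],[.6224,-.1476,.228]): print('tool rel',M.T@(np.array(t)-p), proj(c,t))
P=np.array([.6,-.15,.22]);q=proj(cam('side'),P).astype(int)
def crop(im,x,y,w,h): return cv2.resize(im[y:y+h,x:x+w],(400,300),interpolation=cv2.INTER_CUBIC)
cv2.imwrite('pics/c7.png',np.hstack([crop(im,200,80,320,240),crop(d,q[0]-40,q[1]-30,80,60)]))
E
```

```text
[ 0.5796 -0.1502  0.196 ] -82.94628358673403
tool rel [ 0.0394  0.0011 -0.0325] [319.196  205.7991]
tool rel [ 0.0428  0.0027 -0.032 ] [323.1253 197.1224]
```

View pics/c7.png

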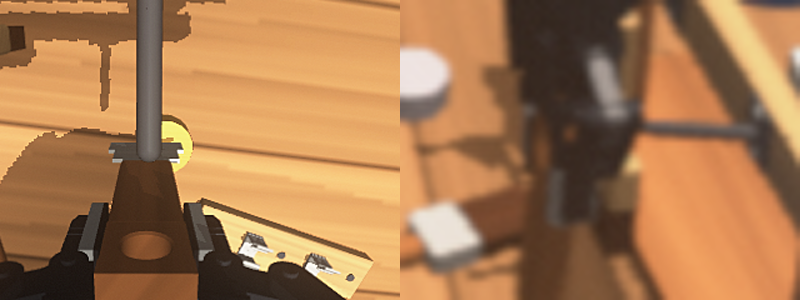

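Request:
run_rows:
  ticks:
    - [[0.01,0,0],0,0]
    - [[0.01,0,0],0,0]
    - [[0.01,0,0],0,0]
    - [[0.01,0,0],0,0]
    - [[0.01,0,0.001],0,0]
    - [[0,0,0],0,0]

```text
t: 12.95
eef_pos: [0.6298, -0.1443, 0.1949]
tool_rot: [0.0, 0.998, 0.061, 0.0]
contact_force: [0.4, 0.1, -0.9]
gripper_width: 0.366
grasp_force: 60.7
```

```bash
python3 -c "
from h import *
shot('wrist','w8')"
```

Request:
run_rows:
  ticks:
    - [[0.01,0,0.003],0,0]
    - [[0.01,0,0.003],0,0]
    - [[0.004,0,0.001],0,0]
    - [[0,0,0],0,0]

```text
t: 13.4
eef_pos: [0.6526, -0.1416, 0.1878]
tool_rot: [0.0, 0.998, 0.061, -0.0]
contact_force: [0.3, -0.8, -1.9]
gripper_width: 0.363
grasp_force: 60.7
```

```bash
python3 - <<'E'
from h import *
p,a,M=yaw();print(p,a)
c,im=shot('wrist','w9'); d=shot('side','d9')[1]
P=np.array([.63,-.15,.2]);q=proj(cam('side'),P).astype(int)
def crop(im,x,y,w,h): return cv2.resize(im[y:y+h,x:x+w],(400,300),interpolation=cv2.INTER_CUBIC)
cv2.imwrite('pics/c9.png',np.hstack([crop(im,200,120,240,180),crop(d,q[0]-60,q[1]-45,120,90)]))
E
```

```text
[ 0.65259725 -0.14162126  0.18779153] -83.02888623444969
```

View pics/c9.png

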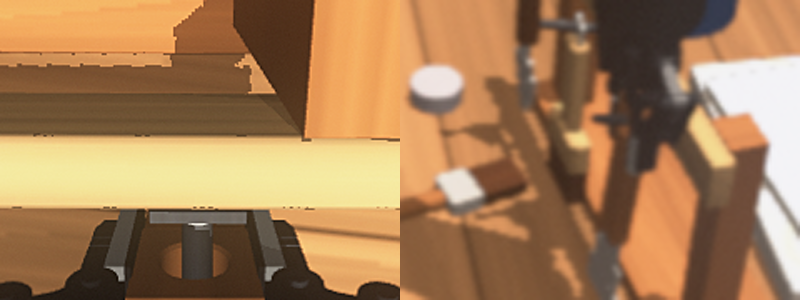

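The wrist view shows the prong going through the eye. Seat it and release.

Request:
run_rows:
  ticks:
    - [[0,0,0.002],0,0]
    - [[0,0,0.002],0,0]
    - [[0,0,0],0,0.5]
    - [[0,0,0],0,0.7]
    - [[0,0,0],0,0.9]
    - [[0,0,0],0,0.9]
    - [[0,0,0],0,0.9]
    - [[0,0,0],0,0.9]

```text
t: 14.3
eef_pos: [0.652, -0.142, 0.1841]
tool_rot: [-0.0, 0.998, 0.06, -0.0]
contact_force: [-0.1, -0.6, 0.2]
gripper_width: 0.897
grasp_force: 0.0
```

Request:
run_rows:
  ticks:
    - [[0,0,-0.02],0,0.9]
    - [[0,0,-0.04],0,0.9]
    - [[0,0,-0.04],0,0.9]
    - [[0,0,-0.04],0,0.9]
    - [[-0.04,0,0],0,0.9]
    - [[-0.04,0,0],0,0.9]
    - [[-0.03,0,0],0,0.9]
    - [[0,0,0],0,0.9]

```text
t: 15.1
eef_pos: [0.539, -0.1572, 0.3245]
tool_rot: [-0.001, 0.998, 0.058, -0.0]
contact_force: [1.4, 0.7, 0.5]
gripper_width: 0.9
grasp_force: 0.0
```

```bash
python3 - <<'E'
from h import *
np.set_printoptions(precision=4,suppress=True)
p,a,M=yaw();print(p,a)
c,im=shot('wrist','w10'); d=shot('side','d10')[1]; shot('scene','s10')
# knife edge hanging? compare colours: brush mask
g=cv2.cvtColor(im,cv2.COLOR_BGR2HSV)
for P in([.65,-.142,.215],[.672,-.14,.16],[.672,-.14,.1],[.672,-.14,.05],[.619,-.1465,.228],[.46,-.303,.03],[.41,-.016,.009],[.546,.017,.009]): 
    u,v=proj(c,np.array(P)).astype(int); print(P,u,v, g[v,u] if 0<=u<640 and 0<=v<400 else '')
D=cam('side'); gd=cv2.cvtColor(d,cv2.COLOR_BGR2HSV)
for z in(.23,.2,.17,.14,.11,.08,.06,.045,.03):
    u,v=proj(D,np.array([.668,-.14,z])).astype(int); print(z,u,v,gd[v,u-12:u+13:3].tolist())
E
```

```text
[ 0.539  -0.1572  0.3245] -83.31763193209312
[0.65, -0.142, 0.215] 314 55 [ 13 168 217]
[0.672, -0.14, 0.16] 315 37 [ 13 162 237]
[0.672, -0.14, 0.1] 315 47 [ 13 166 216]
[0.672, -0.14, 0.05] 315 54 [ 13 166 217]
[0.619, -0.1465, 0.228] 315 97 [13 56 82]
[0.46, -0.303, 0.03] 402 216 [ 17  86 140]
[0.41, -0.016, 0.009] 223 220 [ 12 171 115]
[0.546, 0.017, 0.009] 203 135 [ 22  12 236]
0.23 375 198 [[12, 158, 207], [12, 147, 123], [12, 159, 218], [12, 156, 212], [13, 116, 99], [11, 54, 90], [16, 110, 193], [20, 107, 240], [18, 113, 234]]
0.2 374 208 [[12, 157, 188], [11, 135, 98], [11, 141, 96], [11, 140, 106], [12, 154, 166], [11, 142, 174], [9, 71, 68], [13, 104, 93], [15, 114, 125]]
0.17 373 217 [[12, 153, 132], [11, 130, 86], [11, 141, 96], [11, 144, 115], [12, 157, 217], [12, 156, 219], [12,
[... 269 characters left out ...]
203], [13, 155, 238], [13, 153, 236], [13, 154, 233], [12, 157, 226], [12, 156, 220]]
0.08 369 243 [[12, 55, 93], [11, 55, 93], [11, 105, 121], [12, 160, 222], [13, 157, 232], [13, 157, 234], [13, 155, 236], [13, 154, 237], [13, 155, 234]]
0.06 368 249 [[11, 57, 94], [11, 58, 96], [14, 46, 172], [12, 142, 99], [12, 160, 210], [12, 157, 230], [13, 155, 234], [12, 156, 232], [13, 154, 237]]
0.045 368 253 [[14, 64, 96], [13, 57, 94], [12, 120, 162], [13, 144, 166], [12, 153, 112], [12, 157, 224], [13, 157, 230], [13, 158, 233], [13, 156, 232]]
0.03 367 257 [[13, 138, 124], [12, 62, 95], [12, 62, 140], [13, 143, 178], [13, 143, 152], [12, 149, 94], [12, 152, 136], [12, 154, 141], [12, 156, 159]]
```

Request:
run_rows:
  ticks:
    - [[-0.016,-0.034,0.021],0,1]
    - [[-0.016,-0.034,0.021],0,1]
    - [[-0.016,-0.034,0.021],0,1]
    - [[-0.016,-0.034,0.021],0,1]
    - [[-0.016,-0.034,0.021],0,1]
    - [[0,0,0],-0.12,1]
    - [[0,0,0],0,1]
    - [[0,0,0],0,1]

```text
t: 16.05
eef_pos: [0.4443, 0.0036, 0.2198]
tool_rot: [0.001, 0.993, 0.119, 0.001]
contact_force: [0.7, 0.7, 0.9]
gripper_width: 0.999
grasp_force: 0.0
```

```bash
python3 - <<'E'
from h import *
np.set_printoptions(precision=4,suppress=True)
p,a,M=yaw();print(p,a)
c,im=shot('wrist','w11')
g=cv2.cvtColor(im,cv2.COLOR_BGR2HSV).astype(int)
for s in(.41,.43,.46,.49,.52,.54): 
    P=np.array([s,-.0163+(s-.4065)*.24,.009]);u,v=proj(c,P).astype(int);print(s,u,v,[tuple(x) for x in g[v,max(0,u-40):u+41:5].tolist()])
m=((g[...,1]<45)&(g[...,2]>170)).astype(np.uint8)
n,l,st,ce=cv2.connectedComponentsWithStats(m)
for i in range(1,n):
    if st[i,4]>80: print(st[i],ce[i],plane(c,*ce[i],.018))
E
```

```text
[0.4443 0.0036 0.2198] -76.37702357421774
0.41 324 198 [(13, 156, 113), (13, 155, 110), (13, 157, 112), (13, 158, 113), (13, 155, 110), (13, 155, 112), (13, 153, 115), (13, 169, 92), (13, 167, 128), (12, 170, 114), (13, 156, 129), (14, 157, 148), (14, 152, 188), (15, 147, 225), (15, 145, 229), (15, 144, 227), (15, 144, 227)]
0.43 324 182 [(15, 143, 249), (15, 144, 227), (15, 147, 226), (15, 144, 228), (15, 145, 225), (14, 146, 224), (15, 145, 228), (12, 172, 147), (13, 167, 215), (13, 169, 192), (15, 146, 225), (14, 145, 227), (15, 146, 226), (14, 147, 221), (15, 148, 219), (15, 147, 217), (14, 147, 214)]
0.46 325 157 [(14, 145, 220), (15, 146, 222), (14, 147, 226), (15, 145, 227), (15, 144, 227), (15, 145, 229), (14, 148, 244), (13, 164, 204), (13, 167, 211), (12, 167, 153), (15, 147, 228), (15, 147, 228), (15, 144, 226), (15, 144, 227), (15, 144, 227), (15, 145, 228), (15, 145, 228)]
0.49 325 130 [(15, 145, 225), (15, 145, 221), (14,
[... 451 characters left out ...]
230), (14, 144, 225), (15, 141, 228), (15, 142, 227), (15, 142, 226)]
0.54 325 83 [(15, 142, 226), (15, 143, 226), (14, 143, 226), (13, 149, 195), (13, 144, 119), (14, 150, 213), (12, 164, 148), (13, 162, 198), (13, 162, 210), (16, 137, 251), (14, 144, 209), (15, 138, 229), (15, 141, 228), (15, 142, 228), (15, 143, 227), (15, 141, 229), (14, 148, 212)]
[ 162    3   48   54 1963] [186.0606  29.1416] [0.5578 0.17   0.018 ]
[ 302   51   37   30 1060] [320.1198  65.3255] [0.5562 0.0266 0.018 ]
[ 155  191   39   44 1202] [173.0158 211.0449] [0.3522 0.164  0.018 ]
[525 201  31  27 219] [537.9132 211.2511] [ 0.4591 -0.2783  0.018 ]
[568 225  16  13 117] [575.5983 231.094 ] [ 0.4458 -0.3399  0.018 ]
```

```bash
python3 - <<'E'
from h import *
np.set_printoptions(precision=4,suppress=True)
c=lc('w11');p,a,M=yaw()
im=cv2.imread('pics/w11.png');g=cv2.cvtColor(cv2.GaussianBlur(im,(3,3),0),cv2.COLOR_BGR2HSV).astype(int)
m=((g[...,1]>=157)&(g[...,0]<=14)).astype(np.uint8); m[:,:290]=0;m[:,360:]=0;m[:80]=0
n,l,st,ce=cv2.connectedComponentsWithStats(m); i=1+np.argmax(st[1:,4]);print(st[i])
pts=[];ws=[]
for v in range(84,195,3):
    x=np.where(l[v]==i)[0]
    A,B=plane(c,x.min()-.5,v,.009),plane(c,x.max()+.5,v,.009); pts.append((A+B)/2);ws.append(np.linalg.norm(A-B))
pts=np.array(pts);print('w',np.array(ws))
vx,vy,x0,y0=cv2.fitLine(pts[:,:2].astype(np.float32),cv2.DIST_HUBER,0,.001,.001).ravel()
print('yaw',np.degrees(np.arctan2(vy,vx)),'at .5 y',y0+(.5-x0)*vy/vx)
vb=st[i,1]+st[i,3]; x=np.where(l[vb-3]==i)[0].mean()
print('end',plane(c,x,vb,.009),'ferr start',plane(c,320,80.5,.018),'ferr far',plane(c,320,51,.018),'ferr ctr line err',.0266-(y0+(.5562-x0)*vy/vx))
E
```

```text
[ 315   82   19  129 1891]
w [0.0156 0.0156 0.0157 0.0157 0.0157 0.0158 0.0158 0.0159 0.0171 0.0171
 0.0172 0.0172 0.0173 0.0173 0.0162 0.0174 0.0186 0.0175 0.0176 0.0176
 0.0177 0.0177 0.0178 0.019  0.0179 0.0191 0.018  0.0181 0.0181 0.0182
 0.0182 0.0183 0.0183 0.0184 0.0185 0.0185 0.0198]
yaw 15.942434 at .5 y 0.009985387
end [ 0.3935 -0.0201  0.009 ] ferr start [0.5414 0.0231 0.018 ] ferr far [0.5697 0.0301 0.018 ] ferr ctr line err 0.0005606003
```

Request:
run_rows:
  ticks:
    - [[0,0,0],-0.04,1]
    - [[0.0225,0.0044,0.03],0,1]
    - [[0.0225,0.0044,0.03],0,1]
    - [[0,0,0.04],0,1]
    - [[0,0,0.04],0,1]
    - [[0,0,0.04],0,1]
    - [[0,0,0.02],0,1]
    - [[0,0,0.013],0,1]
    - [[0,0,0],0,1]
  grip_n: 60

```text
t: 17.0
eef_pos: [0.4887, 0.007, 0.0053]
tool_rot: [0.0, 0.99, 0.139, -0.001]
contact_force: [0.1, -0.6, 0.2]
gripper_width: 0.999
grasp_force: 0.0
```

```bash
python3 -c "
from h import *
p,a,M=yaw();print(p,a); print(bot.get_obs()['contact_force'])"
```

```text
[0.48866647 0.00700222 0.00527225] -74.03296535586264
[ 0.11153684 -0.60213161  0.19577018]
```

Request:
run_rows:
  ticks:
    - [[0,0,0],0,0]
    - [[0,0,0],0,0]
    - [[0,0,0],0,0]
    - [[0,0,0],0,0]
    - [[0,0,0],0,0]
    - [[0,0,0],0,0]
    - [[0,0,0],0,0]
    - [[0,0,0],0,0]
    - [[0,0,0],0,0]
  grip_n: 60

```text
t: 17.9
eef_pos: [0.489, 0.0081, 0.0071]
tool_rot: [-0.0, 0.99, 0.14, 0.001]
contact_force: [-0.6, 0.3, 9.6]
gripper_width: 0.176
grasp_force: 58.5
```

Request:
run_rows:
  ticks:
    - [[0,0,-0.006],0,0]
    - [[0,0,-0.006],0,0]
    - [[-0.015,0,0],0,0]
    - [[-0.02,0,0],0,0]
    - [[-0.015,0,0],0,0]
    - [[0,0,-0.02],0,0]
    - [[0,0,-0.03],0,0]
    - [[0,0,-0.04],0,0]
    - [[0,0,-0.03],0,0]
    - [[0,0,0],0,0]

```text
t: 18.9
eef_pos: [0.4428, -0.0058, 0.1416]
tool_rot: [-0.001, 0.99, 0.14, 0.003]
contact_force: [-0.2, 0.1, -1.3]
gripper_width: 0.181
grasp_force: 59.0
```

```bash
python3 - <<'E'
from h import *
np.set_printoptions(precision=4,suppress=True)
p,a,M=yaw();print(p,a)
c,im=shot('wrist','w12')
g=cv2.cvtColor(im,cv2.COLOR_BGR2HSV).astype(int)
m=((g[...,1]<45)&(g[...,2]>120)).astype(np.uint8)
n,l,st,ce=cv2.connectedComponentsWithStats(m)
for i in range(1,n):
    if st[i,4]>150: print(st[i],ce[i])
for z in (-.02,-.01,-.005,0,.01): print(z,proj(c,p+M@np.array([.053,0,z])),proj(c,p+M@np.array([.083,0,z])))
E
```

```text
[ 0.4428 -0.0058  0.1416] -73.91968149783072
[ 111    0   63   31 1452] [143.5923  12.4477]
[ 271   88   93   70 6320] [317.0786 121.9864]
[  91  208   61   56 2622] [120.9748 235.8532]
[565 229  26  23 294] [577.4694 240.5272]
[593 234  26  12 155] [605.0258 240.4258]
[613 260  25  21 256] [625.1172 270.1406]
-0.02 [316.7556 165.2623] [316.8412  89.6284]
-0.01 [316.7294 160.6048] [316.8066  90.3495]
-0.005 [316.7177 158.5137] [316.7913  90.6708]
0 [316.7067 156.5601] [316.777   90.9695]
0.01 [316.6868 153.0148] [316.7512  91.5081]
```

Request:
run_rows:
  ticks:
    - [[-0.013,0.0366,-0.012],0,0]
    - [[-0.013,0.0366,-0.012],0,0]
    - [[-0.013,0.0366,-0.012],0,0]
    - [[-0.013,0.0366,-0.012],0,0]
    - [[-0.013,0.0366,-0.012],0,0]
    - [[0,0,0],-0.15,0]
    - [[0,0,0],-0.15,0]
    - [[0,0,0],-0.15,0]
    - [[0,0,0],-0.15,0]
    - [[0,0,0],-0.15,0]
    - [[0,0,0],-0.15,0]
    - [[0,0,0],-0.15,0]
    - [[0,0,0],-0.013,0]
    - [[0,0,0],0,0]
    - [[0,0,0],0,0]

```text
t: 20.45
eef_pos: [0.4285, -0.1998, 0.1979]
tool_rot: [-0.0, 0.784, 0.621, -0.0]
contact_force: [0.1, 0.6, -1.7]
gripper_width: 0.175
grasp_force: 59.1
```

```bash
python3 - <<'E'
from h import *
np.set_printoptions(precision=4,suppress=True)
p,a,M=yaw();print(p,a)
c,im=shot('wrist','w13')
print(proj(c,np.array([.462,-.303,.018])))
g=cv2.cvtColor(im,cv2.COLOR_BGR2HSV).astype(int)
m=((g[...,1]<50)&(g[...,2]>120)).astype(np.uint8)
n,l,st,ce=cv2.connectedComponentsWithStats(m)
for i in range(1,n):
    if st[i,4]>100: print(st[i],ce[i],plane(c,*ce[i],.04))
b=((g[...,0]>=17)&(g[...,0]<=24)&(g[...,1]>60)&(g[...,1]<135)&(g[...,2]>110)).astype(np.uint8)
n,l,st,ce=cv2.connectedComponentsWithStats(b)
for i in range(1,n):
    if st[i,4]>600:
        k,_=cv2.findContours((l==i).astype(np.uint8),0,2); r=cv2.minAreaRect(k[0]); print('bat',st[i],r); [print(q,plane(c,*q,.018)) for q in cv2.boxPoints(r)]
E
```

```text
[ 0.4285 -0.1998  0.1979] -13.179668333273861
[363.59   249.6898]
[ 243   84  121   74 6459] [314.7328 121.3219] [ 0.4395 -0.1414  0.04  ]
[350 218  31  23 411] [364.4964 228.4112] [ 0.4665 -0.2651  0.04  ]
bat [   0  151  130  197 3086] ((73.6153793334961, 247.42306518554688), (225.48562622070312, 39.38371658325195), 56.3099365234375)
[ -5.3077 164.5384] [ 0.076  -0.1044  0.018 ]
[ 27.4615 142.6923] [ 0.1267 -0.0915  0.018 ]
[152.5385 330.3077] [ 0.1627 -0.3592  0.018 ]
[119.7692 352.1538] [ 0.1012 -0.385   0.018 ]
bat [ 340  174   46  111 2668] ((361.4505615234375, 228.1854248046875), (43.2957649230957, 110.2376708984375), 2.385944128036499)
[337.5268 282.3553] [ 0.4219 -0.3408  0.018 ]
[342.1161 172.2132] [ 0.456  -0.2031  0.018 ]
[385.3743 174.0156] [ 0.5024 -0.216   0.018 ]
[380.7851 284.1577] [ 0.4745 -0.356   0.018 ]
```

Request:
run_rows:
  ticks:
    - [[0.035,-0.01,-0.03],0,0]
    - [[0.035,-0.01,-0.03],0,0]
    - [[0,0,0],0,0]
    - [[0,0,0],0,0]

```text
t: 20.9
eef_pos: [0.4255, -0.1263, 0.2587]
tool_rot: [0.0, 0.782, 0.623, 0.001]
contact_force: [-0.5, -0.2, -0.7]
gripper_width: 0.18
grasp_force: 59.1
```

```bash
cat > bat.py <<'E'
from h import *
np.set_printoptions(precision=4,suppress=True)
p,a,M=yaw();print(p,a)
c,im=shot('wrist','w14')
g=cv2.cvtColor(cv2.GaussianBlur(im,(3,3),0),cv2.COLOR_BGR2HSV).astype(int)
b=((g[...,0]>=17)&(g[...,0]<=25)&(g[...,1]>55)&(g[...,1]<135)&(g[...,2]>110)).astype(np.uint8)
n,l,st,ce=cv2.connectedComponentsWithStats(b)
ok=[i for i in range(1,n) if st[i,4]>500 and ce[i,0]>300]
for i in ok: print('bat',st[i],ce[i])
i=max(ok,key=lambda i:st[i,4]); x,y,w,h=st[i,:4]
L=[];Rr=[]
for v in range(y+8,y+h-8,2):
    q=np.where(l[v]==i)[0]
    if len(q): L.append(plane(c,q.min()-.5,v,.018)[:2]);Rr.append(plane(c,q.max()+.5,v,.018)[:2])
for E in(L,Rr):
    E=np.array(E,np.float32);f=cv2.fitLine(E,cv2.DIST_HUBER,0,.001,.001).ravel();print('edge ang',np.degrees(np.arctan2(f[1],f[0]))%180,'x at y=-.303',f[2]+(-.303-f[3])*f[0]/f[1], 'y range',E[:,1].min(),E[:,1].max())
for v in(y,y+h): print('end',plane(c,x+w/2,v,.018))
m=((g[...,1]<50)&(g[...,2]>110)).astype(np.uint8);n,l,st,ce=cv2.connectedComponentsWithStats(m)
for j in range(1,n):
    if st[j,4]>40 and ce[j,0]>320: print('steel',st[j],ce[j],plane(c,*ce[j],.04))
E
python3 bat.py
```

```text
[ 0.4255 -0.1263  0.2587] -12.919392724113354
bat [ 349  214   37   49 1235] [367.9587 231.8421]
edge ang 77.17595 x at y=-.303 0.43212718 y range -0.2744303 -0.21651341
edge ang 76.28741 x at y=-.303 0.48240298 y range -0.27639496 -0.22776842
end [ 0.4781 -0.2104  0.018 ]
end [ 0.4651 -0.2861  0.018 ]
steel [ 615   11   25  107 2228] [628.5534  66.7015] [ 0.8015 -0.0901  0.04  ]
steel [359 249  23  19 231] [369.7792 256.1039] [ 0.4687 -0.2626  0.04  ]
```

Request:
run_rows:
  ticks:
    - [[-0.02,0.002,0],0,0]
    - [[-0.045,0.002,0],0,0]
    - [[-0.045,0.002,0],0,0]
    - [[-0.045,0.002,0],0,0]
    - [[-0.045,0.002,0],0,0]
    - [[-0.045,0.002,0],0,0]
    - [[-0.029,0,0],0,0]
    - [[0,0,0],0,0]
    - [[0,0,0],0,0]
    - [[0,0,0],0,0]

```text
t: 21.95
eef_pos: [0.3749, -0.396, 0.2574]
tool_rot: [-0.001, 0.783, 0.622, -0.0]
contact_force: [0.3, 0.3, -1.7]
gripper_width: 0.178
grasp_force: 59.1
```

```bash
python3 bat.py
```

```text
[ 0.3749 -0.396   0.2574] -13.012053396584351
bat [ 355    0   38  153 3104] [375.1395  72.4852]
edge ang 77.69895 x at y=-.303 0.45175725 y range -0.38317055 -0.23372601
edge ang 76.998634 x at y=-.303 0.48230678 y range -0.38970646 -0.24088566
end [ 0.4783 -0.2285  0.018 ]
end [ 0.4492 -0.3984  0.018 ]
steel [362  28  27  20 409] [375.0244  38.3252] [ 0.4682 -0.2701  0.04  ]
steel [499 342  31  22 280] [516.1714 349.9714] [ 0.6122 -0.7467  0.04  ]
```

Request:
run_rows:
  ticks:
    - [[0.02,-0.025,-0.01],0,0]
    - [[0.01,-0.025,0],0,0]
    - [[0,0,0],0,0]
    - [[0,0,0],0,0]

```text
t: 22.4
eef_pos: [0.3339, -0.3552, 0.2685]
tool_rot: [0.0, 0.782, 0.623, 0.001]
contact_force: [0.2, -0.3, -0.7]
gripper_width: 0.172
grasp_force: 59.1
```

```bash
python3 bat.py
python3 - <<'E'
from h import *
np.set_printoptions(precision=4,suppress=True)
c=lc('w14');im=cv2.imread('pics/w14.png');g=cv2.cvtColor(im,cv2.COLOR_BGR2HSV).astype(int)
# steel/grey pixels on batten, top-band candidates
ax=np.array([.225,.974]);nn=np.array([.974,-.225]);C=np.array([.4568,-.303])
ys,xs=np.where((g[...,1]<60)&(g[...,2]>60))
rows={}
for u,v in zip(xs,ys):
    P=plane(c,u,v,.042)[:2]-C; s,t=P@ax,P@nn
    if abs(t)<.03 and abs(s)<.09: rows.setdefault(round(s/.004)*4,[]).append(t)
for k in sorted(rows): print(k,len(rows[k]),np.round([min(rows[k]),np.mean(rows[k]),max(rows[k])],4))
E
```

```text
[ 0.3339 -0.3552  0.2685] -12.881936954527227
bat [ 379   16   52  158 5136] [402.9474  91.9246]
edge ang 76.8791 x at y=-.303 0.43160886 y range -0.37608543 -0.21304737
edge ang 76.65796 x at y=-.303 0.48207232 y range -0.3868026 -0.22365949
end [ 0.473  -0.2089  0.018 ]
end [ 0.4471 -0.3974  0.018 ]
steel [398  61  18  17 252] [406.2619  69.6587] [ 0.4599 -0.2678  0.04  ]
steel [417  62  11  15 135] [421.7407  68.6   ] [ 0.4776 -0.2706  0.04  ]
steel [393 123  28  15 332] [405.9759 129.7681] [ 0.4503 -0.3357  0.04  ]
steel [518 353  34  25 421] [537.7696 362.2732] [ 0.6155 -0.7553  0.04  ]
-76 13 [-0.0083 -0.0061 -0.0033]
-72 8 [-0.0084 -0.006  -0.0034]
-40 77 [-0.0175  0.0014  0.0173]
-36 81 [-0.0153  0.0011  0.018 ]
-32 83 [-0.0168  0.0004  0.0176]
-28 102 [-0.0172 -0.0005  0.0172]
-24 17 [-0.0173 -0.0053  0.0045]
0 17 [-0.0087 -0.006  -0.0027]
4 9 [-0.0088 -0.0062 -0.0041]
28 66 [-0.017  -0.0017  0.0179]
32 112 [-0.0172  0.0006  0.0178]
36 113 [-0.0175  0.0017  0.0185]
40 99 [-0.0167 -0.      0.018 ]
44 33 [-0.0145  0.0045  0.0186]
72 3 [-0.007  -0.0059 -0.0048]
76 23 [-0.0085 -0.0057 -0.0028]
80 6 [-0.0075 -0.0058 -0.0042]
```

Request:
run_rows:
  ticks:
    - [[0.0263,0.036,0],0.006,0]
    - [[0.0263,0.036,0.02],0,0]
    - [[0.0263,0.0361,0.03],0,0]
    - [[0,0,0.04],0,0]
    - [[0,0,0.04],0,0]
    - [[0,0,0.04],0,0]
    - [[0,0,0.025],0,0]
    - [[0,0,0.012],0,0]
    - [[0,0,0],0,0]
    - [[0,0,0],0,0]

```text
t: 23.45
eef_pos: [0.4544, -0.3062, 0.0642]
tool_rot: [0.001, 0.785, 0.62, 0.0]
contact_force: [1.0, -0.4, -0.2]
gripper_width: 0.18
grasp_force: 59.1
```

```bash
python3 - <<'E'
from h import *
np.set_printoptions(precision=4,suppress=True)
p,a,M=yaw();print(p,a); d=np.array([.4571,-.303,0])-p; print(M.T@d)
E
```

```text
[ 0.4544 -0.3062  0.0642] -13.35178510563356
[0.0038 0.0018 0.0642]
```

Request:
run_rows:
  ticks:
    - [[0.0035,0.0018,0.005],0,0]
    - [[0,0,0.006],0,0]
    - [[0,0,0.005],0,0]
    - [[0,0,0],0,0]
    - [[0,0,0],0,0]

```text
t: 23.95
eef_pos: [0.456, -0.3026, 0.0474]
tool_rot: [-0.0, 0.785, 0.62, -0.0]
contact_force: [0.1, -0.7, -0.9]
gripper_width: 0.178
grasp_force: 59.1
```

Request:
run_rows:
  ticks:
    - [[0,0,0.004],0,0]
    - [[0,0,0],0,0]

```text
t: 24.15
eef_pos: [0.457, -0.303, 0.0436]
tool_rot: [0.001, 0.784, 0.62, 0.0]
contact_force: [2.0, -0.4, -0.5]
gripper_width: 0.178
grasp_force: 59.3
```

Request:
run_rows:
  ticks:
    - [[0,0,0.003],0,0]
    - [[0,0,0],0,0]

```text
t: 24.35
eef_pos: [0.4574, -0.3033, 0.041]
tool_rot: [0.001, 0.785, 0.62, 0.001]
contact_force: [2.6, -1.1, 4.1]
gripper_width: 0.183
grasp_force: 59.5
```

Request:
run_rows:
  ticks:
    - [[0,0,0.003],0,0]
    - [[0,0,0],0,0]

```text
t: 24.55
eef_pos: [0.4574, -0.3035, 0.0382]
tool_rot: [0.001, 0.785, 0.62, 0.001]
contact_force: [2.5, -1.6, 4.5]
gripper_width: 0.177
grasp_force: 59.8
```

Request:
run_rows:
  ticks:
    - [[0,0,0.003],0,0]
    - [[0,0,0],0,0]

```text
t: 24.75
eef_pos: [0.4574, -0.3035, 0.0351]
tool_rot: [0.001, 0.785, 0.62, 0.0]
contact_force: [2.9, -2.2, 3.3]
gripper_width: 0.183
grasp_force: 59.7
```

Request:
run_rows:
  ticks:
    - [[0,0,0.003],0,0]
    - [[0,0,0],0,0]

```text
t: 24.95
eef_pos: [0.4571, -0.3033, 0.0316]
tool_rot: [0.001, 0.784, 0.62, 0.0]
contact_force: [4.1, -2.5, 0.2]
gripper_width: 0.177
grasp_force: 59.3
```

Request:
run_rows:
  ticks:
    - [[0,0,0.003],0,0]
    - [[0,0,0],0,0]

```text
t: 25.15
eef_pos: [0.4573, -0.3031, 0.029]
tool_rot: [0.001, 0.784, 0.62, 0.001]
contact_force: [4.1, -1.2, 6.5]
gripper_width: 0.179
grasp_force: 59.9
```

Request:
run_rows:
  ticks:
    - [[0,0,0.002],0,0]
    - [[0,0,0],0,0]

```text
t: 25.35
eef_pos: [0.4574, -0.3031, 0.0288]
tool_rot: [0.001, 0.785, 0.62, 0.001]
contact_force: [-1.8, 3.5, 28.5]
gripper_width: 0.178
grasp_force: 62.3
```

Request:
run_rows:
  ticks:
    - [[0,0,-0.002],0,0]
    - [[0,0,0],0,0.5]
    - [[0,0,0],0,0.6]
    - [[0,0,0],0,0.6]
    - [[0,0,0],0,0.6]
    - [[0,0,-0.02],0,0.6]
    - [[0,0,-0.04],0,0.6]
    - [[0,0,-0.03],0,0.2]
    - [[-0.03,0,0],0,0]
    - [[-0.03,0,0],0,0]
    - [[0,0,0],0,0]
    - [[0,0,0],0,0]
    - [[0,0,0],0,0]
    - [[0,0,0],0,0]

```text
t: 26.75
eef_pos: [0.4425, -0.3597, 0.118]
tool_rot: [-0.001, 0.784, 0.621, 0.0]
contact_force: [-0.3, -0.4, 0.4]
gripper_width: -0.003
grasp_force: 0.0
```

```bash
python3 - <<'E'
from h import *
np.set_printoptions(precision=4,suppress=True)
p,a,M=yaw();print(p,a)
c,im=shot('wrist','w15')
ax=np.array([np.cos(np.radians(76.77)),np.sin(np.radians(76.77)),0]);nn=np.array([ax[1],-ax[0],0]);C=np.array([.4571,-.303,.040])
g=cv2.cvtColor(im,cv2.COLOR_BGR2HSV).astype(int)
m=((g[...,1]<50)&(g[...,2]>110)).astype(np.uint8);n,l,st,ce=cv2.connectedComponentsWithStats(m)
for j in range(1,n):
    if st[j,4]>60:
        q=plane(c,*ce[j],.04)-C; print(st[j],ce[j],'s,t',q@ax,q@nn)
print('exp ferrule',proj(c,C+ax*.053),proj(c,C+ax*.083),proj(c,C+ax*.068+nn*.02),proj(c,C+ax*.068-nn*.02))
E
```

```text
[ 0.4425 -0.3597  0.118 ] -13.267378970888254
[ 290    0   61   48 2821] [319.6445  22.9915] s,t 0.06968550080543436 -2.2574611945790334e-05
[295  64  15  28 356] [302.4298  77.4129] s,t 0.03603683106496336 -0.011811086109708213
[330  64  15  27 364] [336.7665  77.033 ] s,t 0.03628858254269268 0.011913825231867408
[329 161  13  28 199] [334.4372 175.6131] s,t -0.033775752169040725 0.01158245010986239
[304 162   6  25  73] [307.7808 174.4247] s,t -0.03285102553459157 -0.00870289552709081
[483 390   9  10  67] [486.6119 394.4627] s,t -0.26259073065435595 0.17135559640322418
exp ferrule [319.5991  50.5947] [319.7439   0.0602] [349.9492  25.8897] [289.3888  25.8709]
```

Request:
run_rows:
  ticks:
    - [[0,0.0012,0.04],0,0]
    - [[0,0,0.025],0,0]
    - [[0,0,0.008],0,0]
    - [[0,0,0.003],0,0]
    - [[0,0,0],0,0]

```text
t: 27.3
eef_pos: [0.4437, -0.3614, 0.043]
tool_rot: [0.0, 0.784, 0.62, 0.0]
contact_force: [0.0, 0.2, -0.6]
gripper_width: -0.001
grasp_force: 0.0
```

Request:
run_rows:
  ticks:
    - [[0,0,0.002],0,0]
    - [[0,0,0],0,0]

```text
t: 27.5
eef_pos: [0.4439, -0.3615, 0.0412]
tool_rot: [0.001, 0.785, 0.62, 0.0]
contact_force: [-0.3, 0.8, 0.4]
gripper_width: -0.001
grasp_force: 0.0
```

Request:
run_rows:
  ticks:
    - [[0,0,0.002],0,0]
    - [[0,0,0],0,0]

```text
t: 27.7
eef_pos: [0.4443, -0.3618, 0.0396]
tool_rot: [0.001, 0.785, 0.62, 0.001]
contact_force: [-0.4, 1.6, 6.4]
gripper_width: 0.005
grasp_force: 3.6
```

Request:
run_rows:
  ticks:
    - [[0,0,-0.04],0,0]
    - [[0.04,0,0],0,0]
    - [[0.045,0,0],0,0]
    - [[0.04,0,0],0,0]
    - [[0,0,0.02],0,0]
    - [[0,0,0.015],0,0]
    - [[0,0,0.002],0,0]
    - [[0,0,0],0,0]

```text
t: 28.5
eef_pos: [0.4713, -0.241, 0.0412]
tool_rot: [-0.0, 0.785, 0.619, -0.001]
contact_force: [-0.6, 0.4, 0.5]
gripper_width: -0.003
grasp_force: 0.0
```

Request:
run_rows:
  ticks:
    - [[0,0,0.002],0,0]
    - [[0,0,0],0,0]

```text
t: 28.7
eef_pos: [0.4722, -0.241, 0.0399]
tool_rot: [0.001, 0.785, 0.619, 0.0]
contact_force: [-0.7, -0.5, 1.2]
gripper_width: -0.001
grasp_force: 0.6
```

Request:
run_rows:
  ticks:
    - [[0,0,0.002],0,0]
    - [[0,0,0],0,0]

```text
t: 28.9
eef_pos: [0.4729, -0.241, 0.0393]
tool_rot: [0.001, 0.785, 0.619, 0.001]
contact_force: [-4.1, 1.0, 19.7]
gripper_width: -0.001
grasp_force: 9.6
```

Both ends of the handle are at 39–40 mm top height, so the brush is home. Retreat, check the knife is still hanging, and hand in.

Request:
run_rows:
  ticks:
    - [[0,0,-0.02],0,0]
    - [[0,0,-0.04],0,0]
    - [[0,0,-0.045],0,0]
    - [[0,0,-0.045],0,0]
    - [[0,0,-0.03],0,0]
    - [[-0.03,-0.02,0],0,0]
    - [[0,0,0],0,0]
    - [[0,0,0],0,0]
    - [[0,0,0],0,0]

```text
t: 29.8
eef_pos: [0.4461, -0.2636, 0.2172]
tool_rot: [-0.0, 0.784, 0.62, 0.0]
contact_force: [-0.3, 0.4, -0.6]
gripper_width: 0.004
grasp_force: 0.0
```

```bash
python3 - <<'E'
from h import *
np.set_printoptions(precision=4,suppress=True)
_,d=shot('side','d16'); D=cam('side'); g=cv2.cvtColor(d,cv2.COLOR_BGR2HSV).astype(int)
# hanging knife silhouette: dark pixels near hook; columns per row, cast onto plane x'=-0.02 of hook (world x~.66)
b=(g[...,2]<135).astype(np.uint8)
for z in(.21,.19,.15,.12,.09,.07,.055,.045):
    u,v=proj(D,np.array([.655,-.141,z])); v=int(round(v)); print(z,round(u),v,[int(x) for x in np.where(b[v,int(u)-25:int(u)+25])[0]+int(u)-25])
e=cv2.imread('pics/d10.png'); r=cv2.absdiff(d,e)[190:265,345:385].max(2); print('changed px',(r>40).sum(),r.size, bot.get_obs()['t'])
E
```

```text
0.21 370 206 [344, 345, 346, 347, 364, 365, 366, 367, 368, 369, 370, 371, 372, 373, 377, 378, 379, 380, 381, 382, 383, 384]
0.19 369 212 [343, 344, 345, 346, 347, 348, 349, 350, 362, 363, 364, 365, 366, 367, 368, 369, 370, 371, 372, 381, 382, 383, 384, 385, 386, 387, 388]
0.15 367 224 [342, 343, 344, 345, 346, 347, 348, 349, 350, 351, 352, 353, 354, 360, 361, 362, 363, 364, 365, 366, 367, 368, 388, 389, 390, 391]
0.12 366 233 [341, 342, 343, 344, 345, 346, 347, 348, 349, 350, 351, 356, 357, 358, 359, 360, 361, 362, 363, 364, 365, 366, 388, 389, 390]
0.09 365 242 [350, 351, 352, 353, 354, 355, 356, 357, 358, 359, 360, 361, 362, 386, 387, 388, 389]
0.07 365 247 [352, 353, 354, 355, 356, 357, 358, 359, 360, 361, 362, 363, 364, 365, 385, 386, 387, 388]
0.055 364 251 [354, 355, 356, 357, 358, 359, 360, 361, 365, 366, 367, 385, 386, 387, 388]
0.045 364 254 [354, 355, 356, 357, 358, 359, 360, 361, 367, 368, 384, 385, 386, 387]
changed px 0 3000 29.85
```

```bash
python3 -c "
from h import *
print(bot.hand_in())"
```

```text
the job is handed in; nothing more can be done
None
```

I handed the job in at about 30 s with the filling knife hanging still on the free hook and the brush pressed home in both clips; the judge gave no verdict back. On the way out of the box the knife's blade apparently brushed the other two tools, which were still standing in their pockets when I looked afterwards.

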